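# Find the clear shim slot with the feeler blade

### The arm

A 6-joint arm with a two-finger parallel gripper is mounted at the origin on a cart in front of the work surface, level with it; the furniture and walls round the work are solid. World frame = base frame: x ahead of the robot, y to its left, z up, the work surface at z = 0. Lengths are in mm, angles in rad, forces in N, time in s.
With the tool pointing down it reaches from about 275 to 825 mm from the base axis. Payload 5.2 kg.
Tool frame: the origin (TCP) lies at the very end of the fingers, on their centre line; the grasp point (between the pads) lies 19 mm behind it; z points along the fingers, y is the line along which they close (so a half turn about z gives the same grasp; the last joint's range is limited). The gripper opens to 93 mm and grips with 3 to 60 N. Pads are 15 mm wide; open, the fingers measure 128 mm over their backs; the gripper's body (75 mm by 188 mm) begins 65 mm behind the grasp point.
Start: joints at [1.028, 0.259, 1.535, -0, 1.348, -0.203], TCP at [183.293, 518.564, 218.653] pointing down, gripper open.
Joint ranges: [-3.14, 3.14], [-0.91, 2.08], [0.19, 2.58], [-1.22, 4.36], [0.22, 2.71], [-3.12, 3.12]. Speed limits (rad/s): [2.57, 2.57, 3.14, 3.14, 3.14, 3.14].

### API

Orientations are given as [roll, pitch, yaw] about the fixed x, y, z axes, in that order (R = Rz(yaw) Ry(pitch) Rx(roll)).
In Python, from bench import robot gives the robot as it stands. Calls block until the motion is done:
- robot.move_ptp(position, orientation): joint-space move of the TCP to a pose.
- robot.move_linear(position, ori=None, speed=150, f_stop=None): straight line of the TCP; ori=None keeps the orientation; speed is the mean speed in mm/s. With f_stop (N) it stops when the force on the tool has changed by that much, and returns True; else False.
- robot.move_j(angles): joint-space move.
- robot.move_gripper(opening): opening from 0.0 (shut) to 1.0 (fully open); the grip force is fixed at half the most; returns when the fingers have stopped.
- robot.sleep(seconds).
- robot.inverse_kinematics(position, orientation): joint angles nearest the present ones, or None.
- robot.get_image(name): name is "scene" or "top" or "wrist"; returns a dict with "img" (384x512x3 uint8, blue, green, red), "fovy" (degrees; the focal length in pixels is half the picture's height over the tangent of half this angle, whatever the lens; pixels are square), "cx", "cy" (the principal point, pixels), "eye" and "orientation" of the camera in the world. Camera axes: x right, y down, z forward; pixel columns grow to the right and rows downward; lengths in mm; the calibration is good to about 2 mm. A picture is of the moment at which its call begins. There is no depth.
A pose or a line that the arm cannot do raises robot.MotionError and nothing moves.
- robot.hand_in(): hands the job in; it is judged then, once.
Readings, each from a call of its own:
- robot.current_t(): time.
- robot.current_qpos(): joint angles.
- robot.current_joint_vel(): joint speeds.
- robot.current_joint_efforts(): joint torques, N m.
- robot.current_tcp_pos(): TCP position.
- robot.current_eef_rot(): TCP orientation.
- robot.current_contact_force(): force on the tool from outside, world axes, zero at the start.
- robot.current_ft_torque(): the same for the moment, N m.
- robot.current_gripper_width(): opening from 0.0 (shut) to 1.0 (fully open).
- robot.current_finger_force(): force on a finger pad.
Only numpy, scipy, OpenCV 4.12 (cv2) and the standard library are available. Lean on these libraries where they do the work, as an engineer would, in place of code of your own. Each camera call takes 0.05 s, during which the arm holds its last target. There are 200 camera calls.

### The job

Flash has blocked two of the three slots under the bridges of the shim fixture, out of sight: slide the feeler blade into the slots until you find the one it enters all the way, and leave it lying there with its handle up against the bridge. Push the reject tabs on top of the other two bridges fully back, and leave the tab of the clear slot forward. Leave the things standing round about where they are.

Things in the scene. Friction and masses are not known exactly. Their poses are not given: they have to be found in the camera images.
- feeler: Feeler, about 0.2 kg, lying flat: black plastic handle block 70 x 30 x 30 mm with a flat steel blade 85 long, 30 wide, 8 thick. Origin: on the underside below the handle's middle; x from handle to blade tip, z up. Blade and handle undersides are level; the handle's front face (x = 35 mm) above the blade is a shoulder. Grip the handle across its 30 mm width (y).
- feeler_tip (a point): End of the feeler's nose, at [120, 0, 4] mm in the feeler's frame. The last 12 mm of the blade narrow to this nose, 24 wide and 5 thick, its underside 1.5 mm above the blade's.
- feeler_shoulder (a point): Where the blade leaves the handle, at [35, 0, 4] mm in the feeler's frame.
- fixture: Shim fixture, fixed to the table: aluminium base 110 x 290 x 16 mm with three steel bridges side by side, each 100 deep (front faces at x = -50 mm), 76 wide, 85 apart in y, tops 48 mm above the table. Origin: on the table below its centre; x runs into the slots, away from the robot, y left, z up. A slot runs under each bridge, described at its point; which one is clear changes from start to start.
- slot_left (a point): Mouth of the left (+y) slot: middle of the floor's front edge, in the plane of the bridge's front face, 16 mm above the table; x into the slot. Slot 40 wide, 12 high, 97 deep. The mouths look alike; in one slot the blade goes all the way in, in the other two flash fills all but the lowest 3 mm from 22 or 50 mm behind the mouth and stops it.
- tab_left (a joint): Reject tab on top of the left (+y) bridge: 0 to about 4 mm = forward (as found), 30 mm = fully back against its stop. Slides along the fixture's +x with about 2.5 N friction, stays where left.
- tabface_left (a point): Middle of the front face (towards the robot) of the left (+y) tab's upright grey plate, 24 wide, 10 thick, 26 high (from 5 to 31 mm above the bridge top, i.e. 53.5 to 79.5 mm above the table). Nothing on the bridge stands in front of it higher than 53 mm above the table.
- slot_mid (a point): Mouth of the middle slot: middle of the floor's front edge, in the plane of the bridge's front face, 16 mm above the table; x into the slot. Slot 40 wide, 12 high, 97 deep. The mouths look alike; in one slot the blade goes all the way in, in the other two flash fills all but the lowest 3 mm from 22 or 50 mm behind the mouth and stops it.
- tab_mid (a joint): Reject tab on top of the middle bridge: 0 to about 4 mm = forward (as found), 30 mm = fully back against its stop. Slides along the fixture's +x with about 2.5 N friction, stays where left.
- tabface_mid (a point): Middle of the front face (towards the robot) of the middle tab's upright grey plate, 24 wide, 10 thick, 26 high (from 5 to 31 mm above the bridge top, i.e. 53.5 to 79.5 mm above the table). Nothing on the bridge stands in front of it higher than 53 mm above the table.
- slot_right (a point): Mouth of the right (-y) slot: middle of the floor's front edge, in the plane of the bridge's front face, 16 mm above the table; x into the slot. Slot 40 wide, 12 high, 97 deep. The mouths look alike; in one slot the blade goes all the way in, in the other two flash fills all but the lowest 3 mm from 22 or 50 mm behind the mouth and stops it.
- tab_right (a joint): Reject tab on top of the right (-y) bridge: 0 to about 4 mm = forward (as found), 30 mm = fully back against its stop. Slides along the fixture's +x with about 2.5 N friction, stays where left.
- tabface_right (a point): Middle of the front face (towards the robot) of the right (-y) tab's upright grey plate, 24 wide, 10 thick, 26 high (from 5 to 31 mm above the bridge top, i.e. 53.5 to 79.5 mm above the table). Nothing on the bridge stands in front of it higher than 53 mm above the table.
- half_shell: Bystander: zig-zag cream half shell dish, 118 x 112 x 60 mm, origin under its centre.
- tape_roll: Bystander: kraft tape roll lying flat, 111 mm across, 28 high, origin under its centre.
- kraft_box: Bystander: small kraft box 34 x 46 x 56 mm, origin under its centre.
- stopper: Bystander: tan bear-shaped stopper, 38 x 48 x 59 mm, origin under its centre.
- lid: Bystander: cream moulded lid lying flat in front of the fixture, 112 mm across, 12 high, origin under its centre. It is lower than the slot floors (16 mm).

How it is judged:
By the outcome, as a careful person would: the job done as asked, in the order asked, and still so for the second after the job is handed in, with the robot touching nothing.
It also fails if it takes over 61 s, if anything falls off the work surface, if the arm or the gripper's body presses on something with over 40 N, if the wrist force passes 120 N, or if a joint passes its speed limit or range.

## Working session

There is one attempt and no reset: what is moved stays moved. The work goes in short steps, each a Python script; the robot and the scene stay as the last script left them, time stands still between calls to the robot, and variables do not carry over. Pictures are saved under pics/ and viewed, at most 10 in all, crops included, and the job is handed in when it is done.

```bash
mkdir -p pics; ls; python3 - <<'E'
from bench import robot
import cv2,numpy as np
for n in ("scene","top","wrist"):
    d=robot.get_image(n); cv2.imwrite(f"pics/{n}0.png",d["img"])
    print(n,d["fovy"],d["cx"],d["cy"],d["eye"],d["orientation"])
print(robot.current_t(),robot.current_eef_rot())
E
```

```text
bench.py
pics
scene 53.603693264277894 256.2324706448741 198.5921904997896 [ 108.9047736  -571.75594542  951.57197134] [-2.48705826e+00  2.34376486e-03 -6.89898914e-01]
top 55.00990988813111 259.5624911047885 194.23352662123875 [492.84085246 -40.76450692 993.74428253] [-3.09292928  0.02519615 -1.58868194]
wrist 66.3425612943792 252.87267688395352 194.4441311778812 [115.77109387 542.08121091 385.42398468] [2.88013376e+00 1.54977871e-03 1.23190307e+00]
0.15 [-3.14026271e+00 -2.66942407e-04  2.80180039e+00]
```

View pics/top0.png

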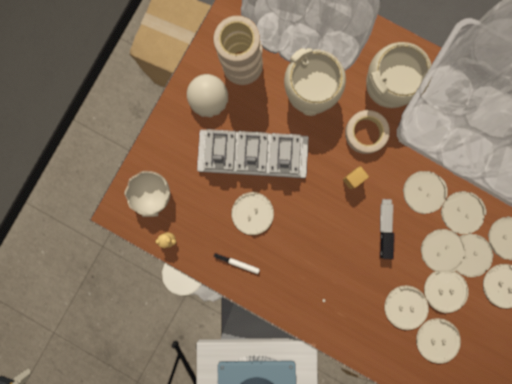

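View pics/scene0.png

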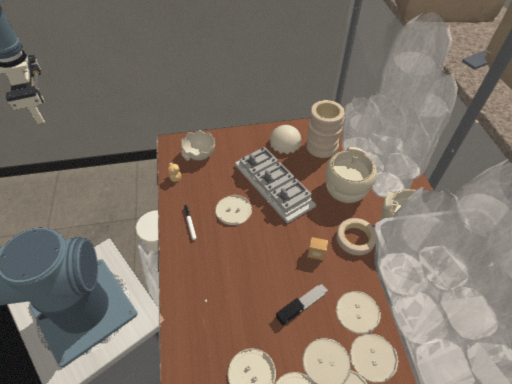

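The top view shows the feeler with its handle at about (387,245) and its tip at (387,200). The fixture is around (253,155) and the lid at (253,214). Next I'll take wrist close-ups of both from two places each.

```bash
cat > h.py <<'E'
import numpy as np,cv2
from scipy.spatial.transform import Rotation as R
from bench import robot
def cam(d):
    f=192/np.tan(np.radians(d["fovy"])/2)
    return f,d["cx"],d["cy"],np.array(d["eye"]),R.from_euler("xyz",d["orientation"]).as_matrix()
def at_z(c,px,z):
    f,cx,cy,e,M=c; r=M@np.array([(px[0]-cx)/f,(px[1]-cy)/f,1]); return e+r*(z-e[2])/r[2]
def proj(c,P):
    f,cx,cy,e,M=c; q=(np.atleast_2d(P)-e)@M; return np.c_[cx+f*q[:,0]/q[:,2],cy+f*q[:,1]/q[:,2]]
def tri(obs):
    A=np.zeros((3,3));b=np.zeros(3)
    for c,px in obs:
        f,cx,cy,e,M=c; r=M@np.array([(px[0]-cx)/f,(px[1]-cy)/f,1]); r/=np.linalg.norm(r)
        Q=np.eye(3)-np.outer(r,r); A+=Q;b+=Q@e
    return np.linalg.solve(A,b)
E
python3 - <<'E'
from h import *
import pickle
c=cam(robot.get_image("top"))
for n,p,z in [("handle back",(387,258),30),("tip",(387,200),6),("fixFL",(199,172),48),("fixFR",(306,178),16),("fixBL",(201,131),16),("lid",(253,214),12),("box",(356,178),56)]:
    print(n,at_z(c,p,z).round(0))
D=[]
for pos in ([420,-280,330],[420,-330,300],[470,-40,330],[440,20,330]):
    t=robot.current_t()
    try: robot.move_ptp(pos,[np.pi,0,np.pi])
    except robot.MotionError as e:
        print(e); continue
    d=robot.get_image("wrist"); D.append(d); print(robot.current_t()-t,np.round(d["eye"]))
    cv2.imwrite(f"pics/w{len(D)}.png",d["img"])
pickle.dump(D,open("D.pkl","wb"))
a=np.vstack([np.hstack([cv2.resize(D[i]["img"],(400,300),interpolation=cv2.INTER_AREA) for i in r]) for r in ((0,1),(2,3))])
cv2.imwrite("pics/mont.png",a)
E
```

```text
handle back [ 370. -342.   30.]
tip [ 520. -355.    6.]
fixFL [600. 138.  48.]
fixFR [ 582. -141.   16.]
fixBL [714. 137.  16.]
lid [489.   2.  12.]
box [ 575. -263.   56.]
3.0 [ 349. -280.  497.]
0.3916999999999997 [ 348. -331.  466.]
1.1833000000000005 [399. -41. 498.]
0.4249999999999998 [368.  20. 498.]
```

View pics/mont.png

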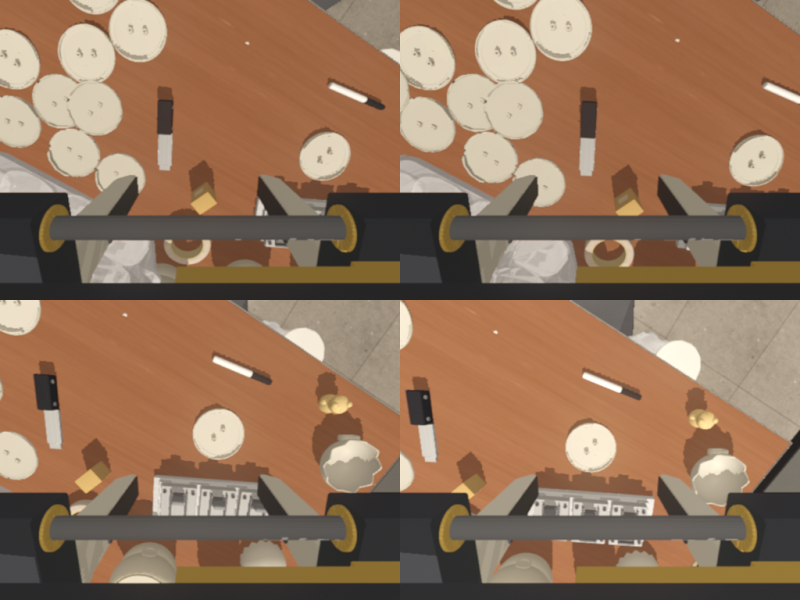

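The montage shows the feeler clearly in w1 and w2 (full-resolution pixels about (211,150)). The fixture's front edge shows in w3 and w4. I'll enlarge these for pixel measurement.

```bash
python3 - <<'E'
import cv2,numpy as np
r=lambda n:cv2.imread(f"pics/{n}.png")
def grid(im,x0,y0,w,h,W,H,s=10):
    o=cv2.resize(im[y0:y0+h,x0:x0+w],(W,H),interpolation=cv2.INTER_CUBIC)
    for x in range(-(-x0//s)*s,x0+w,s):
        cv2.line(o,(int((x+.5-x0)*W/w),0),(int((x+.5-x0)*W/w),6),(0,0,255),1); cv2.putText(o,str(x),(int((x+.5-x0)*W/w)-10,16),0,.33,(0,0,255),1)
    for y in range(-(-y0//s)*s,y0+h,s):
        cv2.line(o,(0,int((y+.5-y0)*H/h)),(6,int((y+.5-y0)*H/h)),(0,0,255),1); cv2.putText(o,str(y),(8,int((y+.5-y0)*H/h)+4),0,.33,(0,0,255),1)
    return o
cv2.imwrite("pics/A.png",np.hstack([grid(r("w1"),170,105,90,120,400,533),grid(r("w2"),190,108,90,120,400,533)]))
cv2.imwrite("pics/B.png",np.vstack([grid(r("top0"),190,125,125,58,780,362),grid(r("w3"),185,220,180,54,780,234)]))
E
```

```text
(no output)
```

View pics/A.png

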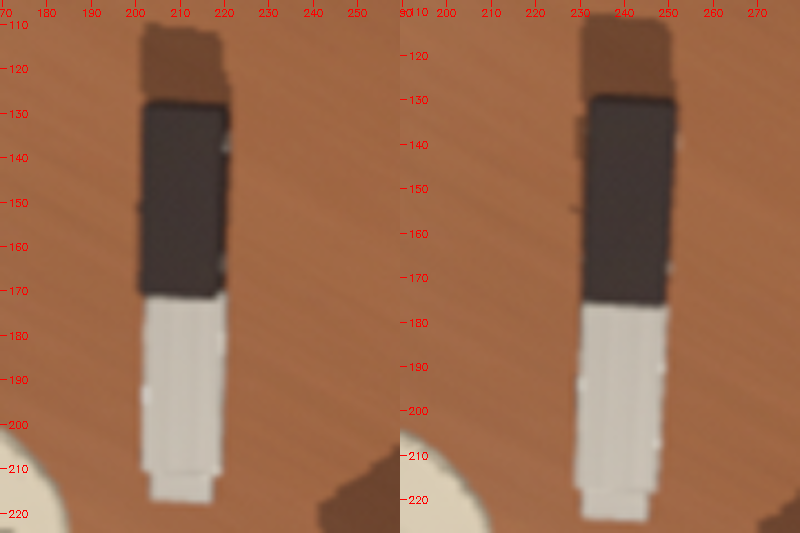

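View pics/B.png

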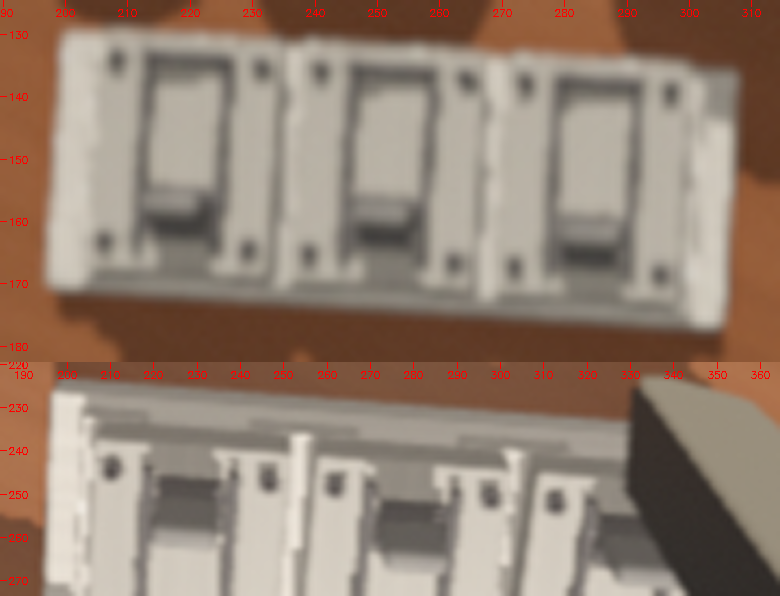

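From the crops I read the feeler and fixture corner pixels, for example the tip at (210.5,217) in w1 and (237.5,224.5) in w2. The base corners in the top view are (197.5,171), (200,129.5), (308.6,136) and (305.4,177.6). Next I'll fit both poses, leaving the height free.

```bash
cat > fit.py <<'E'
from h import *
import pickle
from scipy.optimize import least_squares
D=[cam(d) for d in pickle.load(open("D.pkl","rb"))]; T=cam(robot.get_image("top"))
def fit(obs,x0):
    def res(p):
        Rz=R.from_euler("z",p[3]).as_matrix()
        return np.concatenate([proj(c,Rz@np.array(P)+p[:3])[0]-px for c,P,px in obs])
    s=least_squares(res,x0,loss="soft_l1"); print(s.x.round(3)); print(res(s.x).reshape(-1,2).round(1).tolist()); return s.x
F=fit([(D[0],[-35,0,30],(211.2,127.8)),(D[0],[35,0,30],(210.5,171.5)),(D[0],[120,0,6.5],(210.6,217.2)),
     (D[1],[-35,0,30],(241,129.3)),(D[1],[35,0,30],(239.7,176)),(D[1],[120,0,6.5],(237.6,224.7))],[440,-345,0,0])
X=fit([(T,[-55,145,16],(197.5,171.1)),(T,[55,145,16],(199.9,129.5)),(T,[55,-145,16],(308.6,136.2)),(T,[-55,-145,16],(305.4,177.6)),
     (D[2],[-55,-145,16],(197,226.5)),(D[2],[-50,-123,48],(206.9,238.5)),(D[2],[-50,-38,48],(258.4,242.2)),(D[2],[-50,47,48],(310.8,245.8))],[640,0,0,0])
print(robot.current_t())
E
python3 fit.py
```

```text
[ 4.01745e+02 -3.47270e+02 -3.69000e-01 -5.80000e-02]
[[-0.6, -0.2], [-0.9, 0.5], [-0.1, -0.4], [1.0, 0.1], [0.1, 0.7], [0.4, -0.8]]
[ 6.49794e+02  1.90500e+00  8.08900e+00 -8.40000e-02]
[[-1.7, -0.7], [-1.1, -0.1], [-0.9, -0.3], [-0.2, -0.3], [-0.6, 0.0], [-0.7, -0.8], [0.0, -0.4], [-0.5, 0.1]]
5.25
```

```bash
cat >> fit.py <<'E'
def fit0(obs,x0):
    def res(p):
        Rz=R.from_euler("z",p[2]).as_matrix()
        return np.concatenate([proj(c,Rz@np.array(P)+[p[0],p[1],0])[0]-px for c,P,px in obs])
    s=least_squares(res,x0); print(s.x.round(3),res(s.x).reshape(-1,2).round(1).tolist())
o=[(T,[-55,145,16],(197.5,171.1)),(T,[55,145,16],(199.9,129.5)),(T,[55,-145,16],(308.6,136.2)),(T,[-55,-145,16],(305.4,177.6)),
     (D[2],[-55,-145,16],(197,226.5)),(D[2],[-50,-123,48],(206.9,238.5)),(D[2],[-50,-38,48],(258.4,242.2)),(D[2],[-50,47,48],(310.8,245.8))]
print("z0");fit0(o,[640,0,0]);fit0(o[:4],[640,0,0]);fit0(o[4:],[640,0,0])
E
python3 fit.py | sed -n '/z0/,$p'
python3 - <<'E'
from h import *
for yaw in (np.pi,0,-.058,np.pi-.058):
  for p in ([405,-347,5],[560,0,22]):
    q=robot.inverse_kinematics(p,[np.pi,0,yaw]); print(yaw,p,None if q is None else np.round(q,2))
E
```

```text
z0
[ 6.52504e+02  1.70400e+00 -8.20000e-02] [[-1.0, -1.3], [-0.5, -0.3], [-1.2, -0.8], [-0.4, -1.2], [0.1, -0.0], [-0.1, -1.1], [-0.3, -0.8], [-1.7, -0.5]]
[ 6.50084e+02 -4.03000e-01 -8.30000e-02] [[-0.3, -0.5], [0.3, 0.5], [-0.4, 0.2], [0.3, -0.2]]
[ 6.53529e+02  2.57400e+00 -8.10000e-02] [[0.6, 0.6], [0.4, -0.4], [0.2, -0.3], [-1.2, 0.0]]
3.141592653589793 [405, -347, 5] [-0.92  0.47  1.82  0.    0.85 -2.49]
3.141592653589793 [560, 0, 22] [-0.2   0.48  1.74  0.    0.92 -1.77]
0 [405, -347, 5] [-0.92  0.47  1.82 -0.    0.85  0.65]
0 [560, 0, 22] [-0.2   0.48  1.74 -0.    0.92  1.37]
-0.058 [405, -347, 5] [-0.92  0.47  1.82 -0.    0.85  0.71]
-0.058 [560, 0, 22] [-0.2   0.48  1.74 -0.    0.92  1.43]
3.0835926535897933 [405, -347, 5] [-0.92  0.47  1.82  0.    0.85 -2.43]
3.0835926535897933 [560, 0, 22] [-0.2   0.48  1.74  0.    0.92 -1.71]
```

```bash
cat >> h.py <<'E'
FX,FY,FA=652.,1.5,-0.082
def W(x,y,z):  # fixture -> world
    c,s=np.cos(FA),np.sin(FA); return [FX+c*x-s*y,FY+s*x+c*y,z]
ORI=[np.pi,0,FA]
E
python3 - <<'E'
from h import *
a=-.058; g=8
p=np.array([401.7+g*np.cos(a),-347.3+g*np.sin(a)])
robot.move_gripper(.6)
robot.move_ptp([*p,70],[np.pi,0,a]); robot.move_linear([*p,4],speed=100)
robot.move_gripper(0); print("w",robot.current_gripper_width()*93,robot.current_finger_force(),robot.current_tcp_pos())
robot.move_linear([*p,100],speed=150)
# tip at 112 ahead of TCP ; stop with the tip 20 mm before the middle slot's mouth
robot.move_ptp(W(-50-20-112,0,100),ORI); robot.move_linear(W(-50-20-112,0,22),speed=100)
for n in ("wrist","top","scene"):
    d=robot.get_image(n); cv2.imwrite(f"pics/{n}1.png",d["img"])
    np.save(f"c_{n}.npy",np.array([d["fovy"],d["cx"],d["cy"],*d["eye"],*d["orientation"]]))
print(robot.current_t(),robot.current_contact_force(),robot.current_tcp_pos())
w=cv2.imread("pics/wrist1.png"); t=cv2.imread("pics/top1.png")[110:240,180:320]
cv2.imwrite("pics/C.png",np.hstack([cv2.resize(w,(420,315)),cv2.resize(t,(339,315))]))
E
```

```text
w 29.85497798130937 30.000424683094025 [ 409.79068056 -347.93542017    4.34167609]
12.8167 [-0.41896084 -0.41606672 -1.69808698] [471.22787326  16.2746233   22.67942428]
```

View pics/C.png

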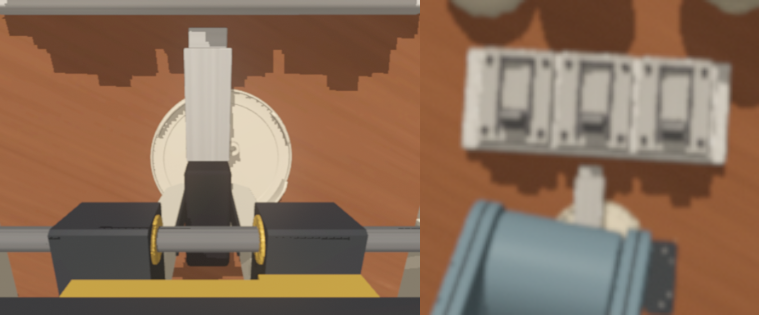

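The wrist view shows the blade straight in the grip, with its nose at about (208,35) short of the fixture edge. The top view puts the tip at about (250.4,178.6), roughly centred on the middle bridge. I'll check that relative to the top-camera fixture fit, then probe the middle slot.

```bash
cat >> h.py <<'E'
def probe(y,z,f=6):
    """tip starts 20 mm before the mouth of the slot at fixture y; returns depth reached"""
    hit=robot.move_linear(W(-50-112+90,y,z),speed=45,f_stop=f)
    p=np.array(robot.current_tcp_pos()); c,s=np.cos(FA),np.sin(FA)
    loc=np.array([[c,s],[-s,c]])@(p[:2]-[FX,FY])
    print("hit",hit,"depth",round(loc[0]+112+50,1),"lat",round(loc[1]-y,1),"z",p[2].round(1),"F",np.round(robot.current_contact_force(),1),"t",robot.current_t())
    return loc[0]+162
E
python3 - <<'E'
from h import *
v=np.load("c_top.npy"); c=cam(dict(fovy=v[0],cx=v[1],cy=v[2],eye=v[3:6],orientation=v[6:9]))
p=at_z(c,(250.4,178.6),24.5); b=[650.1,-.4]
cc,s=np.cos(FA),np.sin(FA); M=np.array([[cc,s],[-s,cc]])
print("tip in fixture by top only",M@(p[:2]-b), "by TCP",M@(np.array(robot.current_tcp_pos()[:2])-[FX,FY])+[112,0])
probe(0,22)
E
```

```text
tip in fixture by top only [-68.15914993   1.0832159 ] by TCP [-69.37487317  -0.08172914]
hit True depth 20.4 lat 0.1 z 21.0 F [ 1.1  0.5 -1.1] t 13.975
```

The middle slot is blocked at about 22 mm. Next are the left and right slots.

```bash
python3 - <<'E'
from h import *
robot.move_linear(W(-182,0,22),speed=150)
robot.move_linear(W(-182,85,22),speed=150)
d=probe(85,22)
if d<75:
    robot.move_linear(W(-182,85,22),speed=150); robot.move_linear(W(-182,-85,22),speed=200)
    d=probe(-85,22)
d=robot.get_image("wrist"); cv2.imwrite("pics/D.png",d["img"])
E
```

```text
hit True depth 48.4 lat -0.1 z 21.0 F [-0.6 -0.2  0.1] t 16.6
hit True depth 83.4 lat 0.1 z 21.2 F [-0.6  0.6  0.7] t 20.275
```

The right slot is clear: all three depths read about 1.6 mm short of 22, 50 and 85. I'll lower the feeler, release it, then push the middle and left tabs.

```bash
cat >> h.py <<'E'
def loc():
    p=np.array(robot.current_tcp_pos()); c,s=np.cos(FA),np.sin(FA)
    return np.r_[np.array([[c,s],[-s,c]])@(p[:2]-[FX,FY]),p[2]].round(1)
def look(name):
    a=[robot.get_image(n)["img"] for n in ("top","scene")]
    cv2.imwrite(f"pics/{name}.png",np.hstack([cv2.resize(a[0][110:240,180:320],(400,371)),cv2.resize(a[1][130:240,210:330],(400,371))]))
E
python3 - <<'E'
from h import *
l=loc(); print(l,robot.move_linear(W(l[0],-85,17.5),speed=20,f_stop=4),loc())
robot.move_gripper(.48); robot.sleep(.2)
l=loc(); robot.move_linear(W(l[0],-85,130),speed=150)
robot.move_gripper(0)
robot.move_ptp(W(-90,0,130),ORI); robot.move_linear(W(-90,0,62),speed=150)
print(robot.current_t()); print(robot.move_linear(W(-50,0,62),speed=60,f_stop=2),loc())
look("E")
E
```

```text
[-78.6 -84.9  21.1] True [-78.8 -84.9  19.3]
24.0083
False [-50.4   0.1  61.7]
```

View pics/E.png

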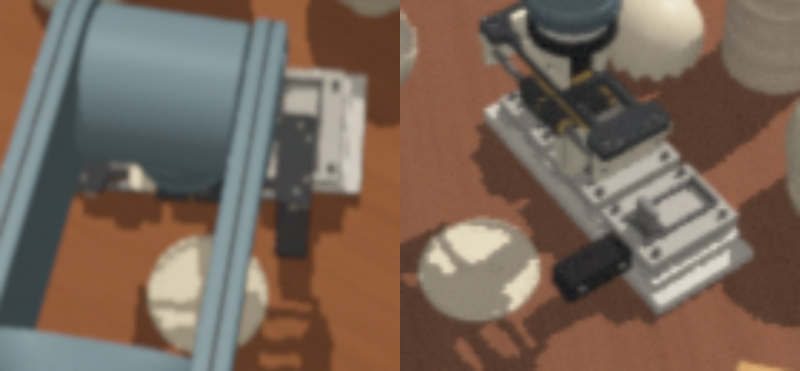

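The feeler is fully in the right slot, with its handle at about (592,267) in the scene crop against the bridge. Now I'll push the tabs.

```bash
python3 - <<'E'
from h import *
def push(y):
    c=robot.move_linear(W(0,y,62),speed=50,f_stop=2); a=loc()
    h=robot.move_linear(W(45,y,62),speed=45,f_stop=15); b=loc()
    print(y,"contact",c,a,"end",h,b,robot.current_contact_force().round(1),robot.current_t())
    robot.move_linear(W(-60,y,62),speed=200); robot.move_linear(W(-60,y,120),speed=200)
push(0)
robot.move_linear(W(-60,85,120),speed=200); robot.move_linear(W(-60,85,62),speed=200)
push(85)
robot.move_ptp(W(-250,100,250),ORI)
look("F"); print(robot.current_t())
E
```

```text
0 contact True [-37.7   0.   61.6] end True [-13.5   0.3  60.4] [ 0.9 -0.5  0. ] 26.2417
85 contact True [-38.6  85.   61.9] end True [-13.6  85.1  60.8] [-1.  -0.3  0.1] 29.55
31.3833
```

View pics/F.png

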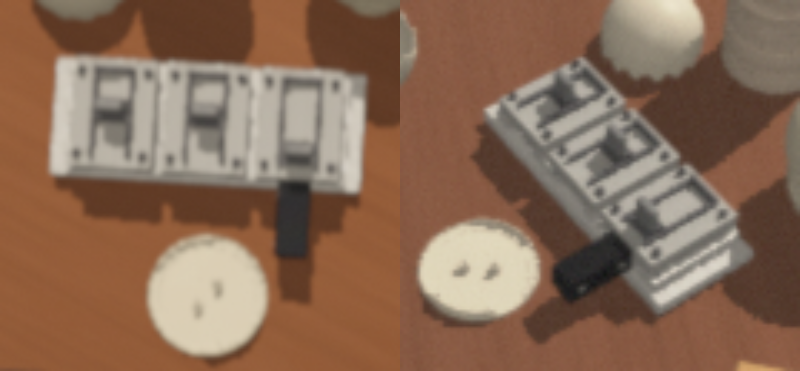

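Both tabs are back, each ending at x = -13.5, and the right tab is still forward. There's time to spare, so I'll press once more on each stop and gently nudge the handle home to confirm.

```bash
python3 - <<'E'
from h import *
for y in (85,0):
    robot.move_ptp(W(-60,y,120),ORI); robot.move_linear(W(-60,y,62),speed=200); robot.move_linear(W(-25,y,62),speed=120)
    print(y,robot.move_linear(W(20,y,62),speed=30,f_stop=22),loc())
    robot.move_linear(W(-60,y,62),speed=200); robot.move_linear(W(-60,y,120),speed=250)
robot.move_ptp(W(-165,-85,120),ORI); robot.move_linear(W(-165,-85,30),speed=200)
print("handle",robot.move_linear(W(-100,-85,30),speed=40,f_stop=7),loc())
robot.move_linear(W(-165,-85,30),speed=150); robot.move_linear(W(-165,-85,120),speed=200)
robot.move_ptp(W(-250,100,250),ORI); look("G"); print(robot.current_t())
E
```

```text
85 True [-13.5  85.   61.4]
0 True [-13.5   0.1  61.4]
handle True [-130.8  -84.7   29.1]
41.6667
```

View pics/G.png

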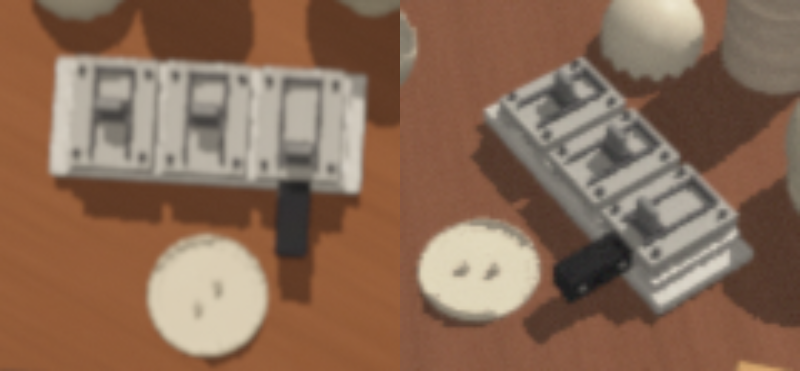

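The final view shows the handle flush against the right bridge, the left and middle tabs fully back, the right tab forward and the lid where it was.

```bash
python3 -c "
from bench import robot
print(robot.hand_in())"
```

```text
the job is handed in; nothing more can be done
None
```

The right slot is the clear one: the feeler lies fully in it with its handle against the bridge, the left and middle tabs are fully back, the right tab is still forward, and the job was handed in at about 42 s.

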